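# Take up the end float and feel the clearance with a taper gauge

### The job

Slide the jaw of the end-float gauge shut on the aluminium bush until the bush is pressed firmly against the fixed anvil. Then take the taper feeler gauge out of its stand and slide its blade upright, point down, into the gap that has opened between the sliding jaw and the end plate, until it drags snugly on both faces and keeps the jaw pressing the bush on the anvil, without being forced. Finish while still holding the gauge by its handle at that depth: do not let go of it, and leave the wrench, can and socket where they are.

Things in the scene. Friction and masses are not known exactly. Their poses are not given: they have to be found in the camera images.
- frame: End-float gauge, fixed: dark steel bed 70 x 230 x 20 mm high, origin at the centre of its underside, y along the bed. On it stand, from +y to -y: end plate, sliding jaw, bush, anvil. Jaw: steel block 50 mm wide (x), 30 mm thick (y), top 85 mm above the bench, next to the end plate; it slides along -y to shut on the bush.
- jaw (a joint): Slide of the jaw in m: 0 = its back touches the end plate, growing as it moves in the frame's -y towards the bush; also the width of the gap between jaw and end plate below the chamfers. Starts at 0.5 to 2 mm, slides with about 1 N friction, stays where left; stopped by the bush on the anvil at about 6 to 9 mm.
- tab (a point): Centre of the top of the steel thumb tab on top of the jaw (moves with the jaw): the tab is 30 mm in the frame's x, 12 mm in its y, 31 mm high, its top 116 mm above the bench; pinch it from above across its 12 mm, or push it.
- mouth (a point): Fixed point on the end plate's working face (the plane of that face, frame y = +45 mm), mid-width, level with the plates' top, 85 mm above the bench. The gap extends from here in the frame's -y by the value of the jaw's joint, so its middle is half that value away.
- anvil: Fixed steel anvil block on the bed, 50 x 20 x 55 mm high, origin at the centre of its underside (20 mm above the bench); same yaw as the frame. The bush bears on its +y face, 10 mm from the origin. Its place along the bed differs by a few mm from case to case.
- bush: Turned aluminium bush, loose, standing upright on the bed between anvil and jaw: diameter 40 mm, 55 mm high, about 0.15 kg, origin at the centre of its underside. Starts with 0.5 to 1.5 mm of play to the anvil. Once stopped, jaw, bush and anvil are rigid: a force stop that then halts may ease off, so press on a little.
- gauge: Taper feeler gauge, loose, 0.12 kg, point down in its stand. Origin: middle of the point, z up. Steel blade 20 mm wide (x), 62 long, thickness (y) growing evenly from 3.5 mm at the point to 10.5 at the guard; guard 34 x 22 at 62-68 mm; black handle 24 (x) by 14 (y) at 68-112 mm. Same either way round. Enters the gap with its y along the frame's y; snug 20 to 60 mm below the plates' top.
- stand: Fixed aluminium stand for the gauge, 80 x 70 x 75 mm high, with an open slot 24 x 14 mm from above; the guard rests on its top, the blade hangs in the slot. Origin: centre of its underside.
- wrench: Bystander: a loose steel wrench lying on the bench beyond the work. Leave it.
- can: Bystander: a grey can, 66 mm diameter, 110 mm high, origin at its underside. Leave it.
- socket: Bystander: a steel socket, 28 mm diameter, 35 mm high, origin at its underside. Leave it.
- endplate: Fixed steel end plate on the bed; its origin is the frame's origin. 50 mm wide in x, y from +45 to +65 mm, top 85 mm above the bench. The gap between it and the jaw is open from above for 65 mm, down to the bed; the top edges on both sides of the gap have 4 mm 45-degree lead-in chamfers.
Things that resemble listed ones, but are neither listed nor needed, are in the scene too. Several things have the shape of the frame; the one meant has the colours described above.

How it is judged:
By the outcome, as a careful person would: the job done as asked, in the order asked, and still so for the second after the job is handed in, while the arm keeps its last pose, push and grip.
It also fails if it takes over 58 s, if anything falls off the work surface, if the arm or the gripper's body presses on something with over 40 N, if the wrist force passes 120 N, or if a joint passes its speed limit or range.

### The arm

A 6-joint arm with a two-finger parallel gripper is mounted at the origin on the work surface. World frame = base frame: x ahead of the robot, y to its left, z up, the work surface at z = 0. Lengths are in m, angles in rad, forces in N, time in s.
With the tool pointing down it reaches from about 0.325 to 0.775 m from the base axis. Payload 5.5 kg.
Tool frame: the origin (TCP) lies midway between the tips of the shut fingers; the grasp point (between the pads) lies 19 mm behind it; z points along the fingers, y is the line along which they close (so a half turn about z gives the same grasp; the last joint's range is limited). The gripper opens to 85 mm and grips with 20 to 120 N. Pads are 22 mm wide; open, the fingers measure 114 mm over their backs; the gripper's body (76 mm by 85 mm) begins 54 mm behind the grasp point. The pads swing forward as they close: fully open they stand 13 mm farther back than shut.
Start: joints at [-1.227, 0.091, 1.231, -0, 1.82, -0.057], TCP at [0.234, -0.552, 0.231] pointing down, gripper open.
Joint ranges: [-2.87, 2.87], [-0.86, 2.18], [0.17, 2.46], [-1.51, 4.65], [0.06, 2.69], [-2.65, 2.65]. Speed limits (rad/s): [2.57, 2.57, 3.01, 3.14, 3.14, 3.14].

### API

Orientations are given as a unit quaternion [w, x, y, z].
In Python, from station import observe, get_image, close_job gives the robot as it stands.
- The arm moves only by the tool carry_out, never from a script. Its arguments are lists of equal length, an entry for each row: "xyz": the shift along the tool's x, y, z in m, a list of three; "yaw": the turn about the tool's z in degrees; "gripper": the opening, from -1 (shut) to 1 (fully open), so that 0 is half open. In form: {"xyz": [[dx, dy, dz], ...], "yaw": [yaw, ...], "gripper": [gripper, ...]}. A call has 1 to 12 rows; each row is the pose to reach, as a shift and turn from the pose commanded when the call began, along the tool's axes at that moment; what a row does not reach only later rows make up. A row lasts 1/12 s, in which the tool goes at most 41.7 mm and 7.16 degrees, less where a joint would pass 70% of its speed; a pose out of reach is approached as far as the arm can. A call with a gripper value outside its range is refused whole. The fingers move at their own pace and stop on an object; "squeeze" is the grip in N (left out, the last holds). Time passes only in rows, so rows that repeat a pose let the fingers close. It gives the time, the measured TCP pose, the force, the opening and the grip force at its end, in the units of the state.
- observe(): the state, without advancing time (a new reading comes with each control period).
- get_image(name): name is "scene" or "top"; returns a dict with "img" (400x640x3 uint8, blue, green, red), "depth" (400x640 float32, m along the optical axis (not along the pixel's ray), 0 where there is no reading), "fovy" (degrees; the focal length in pixels is half the picture's height over the tangent of half this angle, whatever the lens; pixels are square), "cx", "cy" (the principal point, pixels), "extrinsics" (4x4, takes a point from world to camera coordinates). Camera axes: x right, y up, looking along -z (the intrinsics and any distortion apply to the point x, -y, -z); pixel columns grow to the right and rows downward; lengths in m; the calibration is good to about 2 mm. A picture is of the moment at which its call begins.
- close_job(): hands the job in; it is judged then, once.
The state is a dict: "time_s": time; "joint_pos": joint angles; "joint_velocities": joint speeds; "tau": joint torques, N m; "tcp_pos": TCP position; "eef_rot": TCP orientation; "force": force on the tool from outside, world axes, zero at the start; "ft_torque": the same for the moment, N m; "opening": finger opening in m; "gripper_force": force on a finger pad.
Only numpy, scipy, OpenCV 4.12 (cv2) and the standard library are available. Lean on these libraries where they do the work, as an engineer would, in place of code of your own. Each camera call takes 0.05 s, during which the arm holds its last target. There are 200 camera calls.

## Working session

There is one attempt and no reset: what is moved stays moved. The work goes in short steps, Python scripts to look and compute and a tool call to move; the robot and the scene stay as the last step left them, time stands still between calls to the robot, and variables do not carry over. Pictures are saved under pics/ and viewed, at most 10 in all, crops included, and the job is handed in when it is done.

Besides the shell and the picture viewer there is one more tool, called after "Call:" as name([rows], argument=value, ...), one row to a line, values as JSON. carry_out: Moves the arm, as the interface text tells. Its arguments: {"type":"object","properties":{"xyz":{"type":"array","items":{"type":"array","items":{"type":"number"}}},"yaw":{"type":"array","items":{"type":"number"}},"gripper":{"type":"array","items":{"type":"number"}},"squeeze":{"type":"number"}},"required":["xyz","yaw","gripper"]}

```bash
mkdir -p pics; cat > h.py <<'E'
import numpy as np,cv2
from station import observe,get_image,close_job
def save(n,name):
    d=get_image(n); cv2.imwrite('pics/%s.png'%name,d['img']); np.savez('pics/%s.npz'%name,**d); return d
def cloud(d):
    h,w=d['depth'].shape; f=h/2/np.tan(np.radians(float(d['fovy']))/2)
    v,u=np.mgrid[:h,:w]; z=d['depth']
    P=np.stack([(u-d['cx'])/f*z,-(v-d['cy'])/f*z,-z,np.ones_like(z)],-1)
    W=P@np.linalg.inv(d['extrinsics']).T
    W[z==0]=np.nan
    return W[...,:3]
E
python3 - <<'E'
from h import *
a=save('top','t0');b=save('scene','s0')
for d in (a,b): print(d.keys(),d['fovy'],d['cx'],d['cy'],np.linalg.inv(d['extrinsics']).round(3))
print({k:v for k,v in observe().items()})
E
```

```text
dict_keys(['img', 'depth', 'fovy', 'cx', 'cy', 'extrinsics']) 47.44523009976297 314.9916437278643 202.27267087650995 [[ 0.015  0.998 -0.056  0.502]
 [-0.999  0.017  0.031  0.033]
 [ 0.032  0.056  0.998  1.207]
 [ 0.     0.     0.     1.   ]]
dict_keys(['img', 'depth', 'fovy', 'cx', 'cy', 'extrinsics']) 50.360612914483184 318.2101811442202 201.27529865689107 [[ 0.058 -0.699  0.713  1.287]
 [ 0.998  0.053 -0.028 -0.023]
 [-0.018  0.713  0.701  0.826]
 [ 0.     0.     0.     1.   ]]
{'time_s': 0.1, 'joint_pos': array([-1.22671211e+00,  9.18169548e-02,  1.23178762e+00,  2.95657603e-05,
        1.81978126e+00, -5.66975505e-02]), 'joint_velocities': array([ 0.00128773, -0.00144046, -0.00506865,  0.00023375,  0.00129544,
        0.00038834]), 'tau': array([ 3.90876390e-03, -4.60216928e+01, -4.19219005e+01,  4.21103289e-05,
        1.06144964e-02, -1.95299145e-05]), 'tcp_pos': array([ 0.2340073 , -0.55221458,  0.23023143]), 'eef_rot': array([-8.89403707e-04,  9.79987730e-01,  1.99055886e-01, -1.14208805e-04]), 'force': array([ 0.46321852, -0.62329811, -0.16602523]), 'ft_torque': array([-0.00818365, -0.03017847, -0.01175779]), 'gripper_force': 0.0, 'opening': 0.08551561730938298}
```

View pics/t0.png

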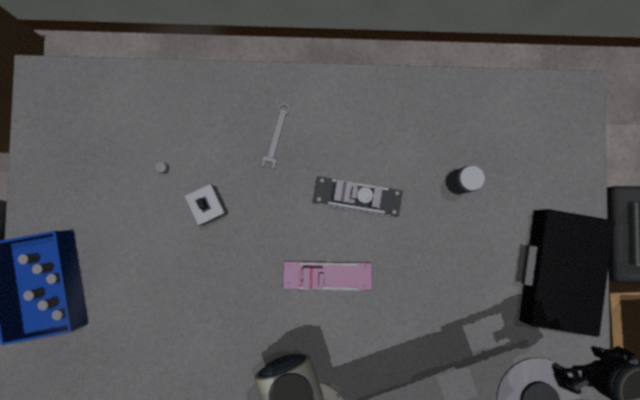

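View pics/s0.png

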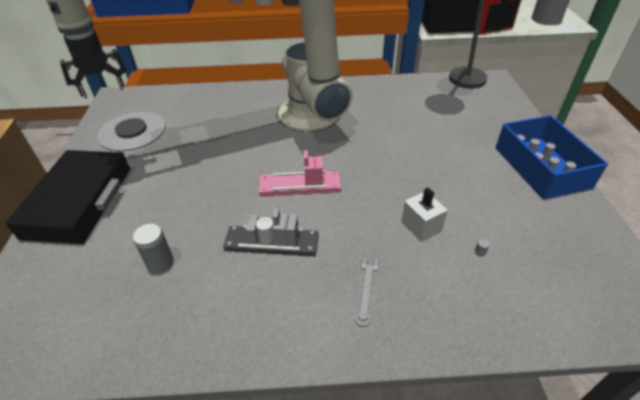

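Top picture: candidates for the frame are the dark one with the bush at (358,196) and a pink look-alike at (327,276). I choose the dark steel one. The only gauge is the black handle in the white stand at (205,204). Next I check close crops and measure.

```bash
python3 - <<'E'
from h import *
a=np.load('pics/t0.npz');b=np.load('pics/s0.npz')
c1=cv2.resize(a['img'][165:225,305:415],None,fx=5,fy=5,interpolation=cv2.INTER_CUBIC)
c2=cv2.resize(a['img'][175:235,180:235],None,fx=4,fy=5,interpolation=cv2.INTER_CUBIC)[:300,:220]
c3=cv2.resize(b['img'][200:260,215:325],None,fx=5,fy=5,interpolation=cv2.INTER_CUBIC)
c4=cv2.resize(b['img'][180:240,395:450],None,fx=4,fy=5,interpolation=cv2.INTER_CUBIC)[:300,:220]
cv2.imwrite('pics/c.png',np.vstack([np.hstack([c1,c2]),np.hstack([c3,c4])]))
W=cloud(a);Z=cloud(b)
np.set_printoptions(precision=3,suppress=True,linewidth=220)
print('bench',[W[v,u] for v,u in [(120,200),(240,250),(240,400),(120,400)]], [Z[v,u] for v,u in [(300,200),(300,450),(170,400)]])
for name,C,(v0,v1,u0,u1) in (('top',W,(165,225,305,415)),('scene',Z,(195,262,215,330))):
    Q=C[v0:v1,u0:u1].reshape(-1,3)
    for lo,hi in [(.012,.03),(.065,.08),(.08,.095),(.105,.125)]:
        s=Q[(Q[:,2]>lo)&(Q[:,2]<hi)]
        if len(s)>3: print(name,lo,len(s),s.mean(0),cv2.minAreaRect(s[:,:2].astype(np.float32)*1000))
for name,C,(v0,v1,u0,u1) in (('top',W,(175,235,180,235)),('scene',Z,(180,240,395,450))):
    Q=C[v0:v1,u0:u1].reshape(-1,3)
    for lo,hi in [(.068,.079),(.105,.135)]:
        s=Q[(Q[:,2]>lo)&(Q[:,2]<hi)]
        if len(s)>3: print(name,lo,len(s),s.mean(0),cv2.minAreaRect(s[:,:2].astype(np.float32)*1000))
E
```

```text
bench [array([ 0.785,  0.306, -0.   ]), array([0.468, 0.165, 0.003]), array([ 0.474, -0.232,  0.003]), array([ 0.798, -0.232, -0.004])] [array([ 0.744, -0.274, -0.001]), array([ 0.782,  0.285, -0.001]), array([ 0.331,  0.262, -0.002])]
top 0.012 1440 [ 0.583 -0.115  0.02 ] ((586.95556640625, -113.89238739013672), (230.1431884765625, 72.50570678710938), 81.48224639892578)
top 0.065 420 [ 0.585 -0.129  0.074] ((588.9675903320312, -105.83988952636719), (119.9738540649414, 50.00243377685547), 81.69052124023438)
top 0.08 333 [ 0.594 -0.072  0.084] ((592.142822265625, -85.96484375), (73.0627212524414, 50.151004791259766), 81.17359924316406)
top 0.105 68 [ 0.591 -0.093  0.115] ((590.5818481445312, -93.83564758300781), (12.20305347442627, 29.623647689819336), 80.77277374267578)
scene 0.012 1403 [ 0.601 -0.116  0.02 ] ((590.4623413085938, -115.83921813964844), (230.5643768310547, 73.39321899414062), 81.63414764404297)
scene 0.065 480 [ 0.595 -0.123  0.073] ((590.2210693359375, -107.00210571289062), (120.53666687011719, 55.01235580444336), 81.10128784179688)
scene 0.08 318 [ 0.599 -0.074  0.085] ((595.84375, -76.27574157714844), (50.868492126464844, 53.37106704711914), 81.22404479980469)
scene 0.105 70 [ 0.595 -0.095  0.114] ((592.9385375976562, -94.8170166015625), (11.92226791381836, 30.383785247802734), 83.82301330566406)
top 0.068 784 [0.556 0.273 0.074] ((556.6365966796875, 274.288330078125), (80.75663757324219, 70.95405578613281), 26.38511848449707)
top 0.105 78 [0.556 0.273 0.122] ((556.1995239257812, 273.8967590332031), (23.427932739257812, 14.686371803283691), 26.219562530517578)
scene 0.068 566 [0.568 0.27  0.074] ((558.053466796875, 272.35284423828125), (83.36262512207031, 72.24270629882812), 26.35525131225586)
scene 0.105 106 [0.562 0.271 0.119] ((558.2984008789062, 272.5286865234375), (26.957502365112305, 16.86475372314453), 26.034818649291992)
```

View pics/c.png

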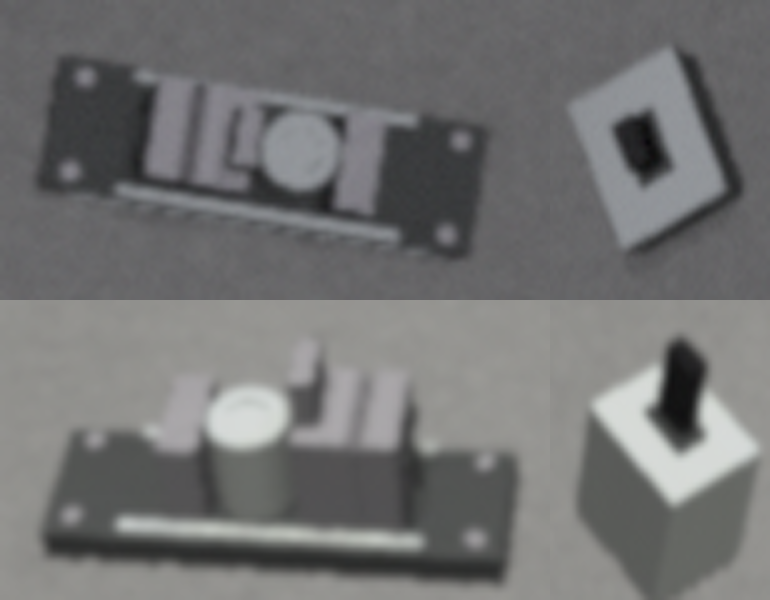

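The crops confirm it. Left to right, the dark frame has the end plate, the jaw with its tab, the bush and the anvil, and the black handle sits in the white stand. I'll push the tab with shut fingers.

```bash
cat >> h.py <<'E'
from scipy.spatial.transform import Rotation as R
np.set_printoptions(precision=4,suppress=True,linewidth=200)
def go(xyz,head):
    o=observe();q=o['eef_rot'];r=R.from_quat([q[1],q[2],q[3],q[0]])
    M=r.as_matrix();h=np.degrees(np.arctan2(M[1,0],M[0,0]))
    dy=(h-head+180)%360-180
    print('t',o['time_s'],'tcp',o['tcp_pos'],'head',h,'->shift',r.inv().apply(np.array(xyz)-o['tcp_pos']),'yaw',dy)
    print('F',o['force'],'open',o['opening'],'gf',o['gripper_force'],'q6',o['joint_pos'][5])
E
python3 -c "
from h import *
go([.596,-.062,.17],-8.6)"
```

```text
t 0.1 tcp [ 0.234  -0.5522  0.2302] head 22.963513174427426 ->shift [ 0.5246 -0.31    0.0609] yaw 31.56351317442744
F [ 0.4632 -0.6233 -0.166 ] open 0.08551561730938298 gf 0.0 q6 -0.056697550452046545
```

Call:
carry_out([
  [0.525, -0.31, 0.0],
  [0.525, -0.31, 0.0],
  [0.525, -0.31, 0.0],
  [0.525, -0.31, 0.0],
  [0.525, -0.31, 0.0],
  [0.525, -0.31, 0.0],
  [0.525, -0.31, 0.0],
  [0.525, -0.31, 0.0],
  [0.525, -0.31, 0.0],
  [0.525, -0.31, 0.0],
  [0.525, -0.31, 0.03],
  [0.525, -0.31, 0.06],
], yaw=[31.5, 31.5, 31.5, 31.5, 31.5, 31.5, 31.5, 31.5, 31.5, 31.5, 31.5, 31.5], gripper=[-1, -1, -1, -1, -1, -1, -1, -1, -1, -1, -1, -1], squeeze=30)

```text
time_s: 1.1
tcp_pos: [0.5274, -0.156, 0.2132]
eef_rot: [0.0, 0.997, -0.074, 0.002]
force: [0.4, -1.0, 0.3]
opening: 0.0002
gripper_force: 0.0
```

```bash
python3 -c "
from h import *
go([.596,-.062,.15],-8.6)"
```

```text
t 1.1 tcp [ 0.5274 -0.156   0.2132] head -8.51077214831691 ->shift [ 0.0538 -0.1031  0.0633] yaw 0.08922785168309133
F [ 0.4276 -0.9715  0.2873] open 0.00022293069952984413 gf 0.0 q6 1.369845239397199
```

Call:
carry_out([
  [0.054, -0.103, 0.05],
  [0.054, -0.103, 0.05],
  [0.054, -0.103, 0.05],
  [0.054, -0.103, 0.05],
  [0.054, -0.103, 0.05],
  [0.054, -0.103, 0.05],
], yaw=[0, 0, 0, 0, 0, 0], gripper=[-1, -1, -1, -1, -1, -1])

```text
time_s: 1.6
tcp_pos: [0.5943, -0.0642, 0.1613]
eef_rot: [0.0, 0.997, -0.074, -0.001]
force: [-0.2, -1.2, -0.4]
opening: 0.0001
gripper_force: 0.0
```

```bash
python3 - <<'E'
from h import *
go([.596,-.062,.097],-8.6)
a=save('top','t1');b=save('scene','s1')
c1=cv2.resize(a['img'][145:235,295:415],None,fx=5,fy=5,interpolation=cv2.INTER_CUBIC)
cv2.imwrite('pics/c1.png',cv2.resize(b['img'][150:260,215:345],None,fx=5,fy=5,interpolation=cv2.INTER_CUBIC))
E
```

```text
t 1.6 tcp [ 0.5943 -0.0642  0.1613] head -8.501181477835827 ->shift [ 0.0015 -0.0024  0.0643] yaw 0.09881852216417997
F [-0.2326 -1.2321 -0.3531] open 0.00012136013138408679 gf 0.0 q6 1.5549503566544332
```

View pics/c1.png

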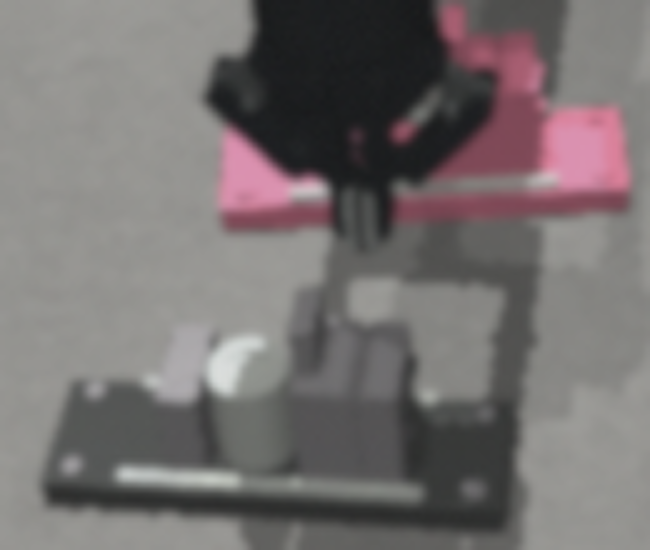

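The picture shows the shut fingers over the end plate, to the right of the tab at crop (305,320). I lower behind the tab, then push along tool +y.

Call:
carry_out([
  [0.001, -0.002, 0.03],
  [0.001, -0.002, 0.05],
  [0.001, -0.002, 0.063],
  [0.001, -0.002, 0.063],
  [0.001, 0.004, 0.063],
  [0.001, 0.008, 0.063],
  [0.001, 0.01, 0.063],
], yaw=[0, 0, 0, 0, 0, 0, 0], gripper=[-1, -1, -1, -1, -1, -1, -1])

```text
time_s: 2.28
tcp_pos: [0.5948, -0.0754, 0.101]
eef_rot: [0.0, 0.997, -0.075, 0.002]
force: [-0.2, 0.1, -1.0]
opening: 0.0004
gripper_force: 0.0
```

```bash
python3 -c "
from h import *
go([.5915,-.094,.097],-8.6)"
```

```text
t 2.2833 tcp [ 0.5948 -0.0754  0.101 ] head -8.591943182554367 ->shift [-0.0005  0.0189  0.004 ] yaw 0.008056817445634579
F [-0.2304  0.0857 -1.0195] open 0.00037114624555567897 gf 0.0 q6 1.5380672769004886
```

Call:
carry_out([
  [0, 0.002, 0],
  [0, 0.004, 0],
  [0, 0.005, 0],
  [0, 0.006, 0],
  [0, 0.007, 0],
  [0, 0.008, 0],
  [0, 0.009, 0],
  [0, 0.01, 0],
], yaw=[0, 0, 0, 0, 0, 0, 0, 0], gripper=[-1, -1, -1, -1, -1, -1, -1, -1])

```text
time_s: 2.95
tcp_pos: [0.5927, -0.0835, 0.0988]
eef_rot: [-0.001, 0.997, -0.074, 0.0]
force: [1.4, 5.7, 1.0]
opening: -0.0002
gripper_force: 3.1
```

Call:
carry_out([
  [0, 0.0005, 0],
  [0, 0.001, 0],
  [0, 0.0015, 0],
  [0, 0.002, 0],
  [0, 0.002, 0],
], yaw=[0, 0, 0, 0, 0], gripper=[-1, -1, -1, -1, -1])

```text
time_s: 3.37
tcp_pos: [0.5926, -0.0835, 0.0988]
eef_rot: [-0.002, 0.997, -0.073, 0.0]
force: [1.8, 8.4, 1.7]
opening: -0.0
gripper_force: 4.7
```

Call:
carry_out([
  [0, 0.001, 0],
  [0, 0.002, 0],
  [0, 0.003, 0],
  [0, 0.004, 0],
  [0, 0.005, 0],
  [0, 0.006, 0],
  [0, 0.006, 0],
], yaw=[0, 0, 0, 0, 0, 0, 0], gripper=[-1, -1, -1, -1, -1, -1, -1])

```text
time_s: 3.95
tcp_pos: [0.5925, -0.084, 0.0989]
eef_rot: [-0.007, 0.997, -0.071, 0.001]
force: [4.4, 26.6, 1.8]
opening: -0.0001
gripper_force: 13.3
```

```bash
python3 - <<'E'
from h import *
a=save('top','t2');b=save('scene','s2')
cv2.imwrite('pics/c2.png',cv2.resize(b['img'][170:260,215:325],None,fx=6,fy=6,interpolation=cv2.INTER_CUBIC))
go([.5915,-.094,.097],-8.6)
E
```

```text
t 4.05 tcp [ 0.5925 -0.0839  0.0989] head -8.179891456162867 ->shift [0.0004 0.0101 0.0017] yaw 0.4201085438371308
F [ 3.9973 26.2545  1.4559] open 4.4155333571264875e-05 gf 13.170399202499539 q6 1.508672685638424
```

View pics/c2.png

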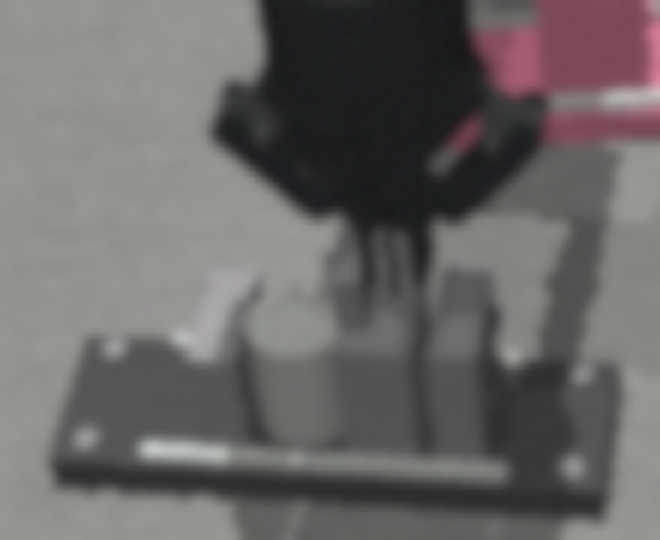

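The gap has opened at crop (425,330), the bush sits against the anvil, and 26 N is held with no further motion. I back off and rise.

Call:
carry_out([
  [0, -0.006, 0],
  [0, -0.018, 0],
  [0, -0.02, -0.02],
  [0, -0.02, -0.06],
  [0, -0.02, -0.1],
  [0, -0.02, -0.12],
  [0, -0.02, -0.12],
], yaw=[0, 0, 0, 0, 0, 0, 0], gripper=[-1, -1, -1, -1, -1, -1, -1])

```text
time_s: 4.63
tcp_pos: [0.5961, -0.0727, 0.226]
eef_rot: [0.001, 0.997, -0.075, 0.005]
force: [0.8, 0.5, 1.2]
opening: 0.0001
gripper_force: 0.0
```

```bash
python3 -c "
from h import *
go([.557,.273,.22],26.2)"
```

```text
t 4.6333 tcp [ 0.5961 -0.0727  0.226 ] head -8.58002383576523 ->shift [-0.0903 -0.336   0.0046] yaw -34.780023835765235
F [0.8422 0.5458 1.2086] open 0.00012374247262478 gf 0.0 q6 1.5428622620249712
```

Call:
carry_out([
  [-0.09, -0.336, 0],
  [-0.09, -0.336, 0],
  [-0.09, -0.336, 0],
  [-0.09, -0.336, 0],
  [-0.09, -0.336, 0],
  [-0.09, -0.336, 0],
  [-0.09, -0.336, 0],
  [-0.09, -0.336, 0],
  [-0.09, -0.336, 0],
  [-0.09, -0.336, 0],
  [-0.09, -0.336, 0],
  [-0.09, -0.336, 0],
], yaw=[-34.8, -34.8, -34.8, -34.8, -34.8, -34.8, -34.8, -34.8, -34.8, -34.8, -34.8, -34.8], gripper=[0, 0, 0, 0, 0, 0, 0, 0, 0, 0, 0, 0])

```text
time_s: 5.63
tcp_pos: [0.5555, 0.2722, 0.2181]
eef_rot: [0.001, 0.974, 0.227, -0.0]
force: [-0.3, -0.0, 0.1]
opening: 0.043
gripper_force: 0.0
```

```bash
python3 - <<'E'
from h import *
# jaw measurement with the arm out of the way
f=np.array([.148,.989]);
for n in ('top','scene'):
    d=save(n,n+'3');C=cloud(d)
    v0,v1,u0,u1=(165,225,305,415) if n=='top' else (195,262,215,330)
    Q=C[v0:v1,u0:u1].reshape(-1,3)
    for lo,hi in [(.012,.03),(.065,.079),(.08,.095),(.105,.125)]:
        s=Q[(Q[:,2]>lo)&(Q[:,2]<hi)]
        if len(s)>3: print(n,lo,len(s),s.mean(0),cv2.minAreaRect(s[:,:2].astype(np.float32)*1000))
    v0,v1,u0,u1=(175,235,180,235) if n=='top' else (180,240,395,450)
    Q=C[v0:v1,u0:u1].reshape(-1,3)
    s=Q[(Q[:,2]>.105)&(Q[:,2]<.128)]
    if len(s)>3: print(n,'handle',len(s),cv2.minAreaRect(s[:,:2].astype(np.float32)*1000))
cv2.imwrite('pics/c3.png',np.hstack([cv2.resize(d['img'][130:250,380:460],None,fx=4,fy=4,interpolation=cv2.INTER_CUBIC),cv2.resize(d['img'][180:260,225:325],None,fx=4.5,fy=6,interpolation=cv2.INTER_CUBIC)]))
go([.557,.273,.114],26.2)
E
```

```text
top 0.012 1459 [ 0.5832 -0.115   0.0201] ((586.7372436523438, -113.83055114746094), (230.16148376464844, 72.26876831054688), 81.52268981933594)
top 0.065 383 [ 0.5848 -0.1317  0.0738] ((588.0296020507812, -105.57917785644531), (120.40741729736328, 50.180580139160156), 82.58572387695312)
top 0.08 346 [ 0.5931 -0.0754  0.0844] ((588.6912841796875, -105.23748779296875), (113.4505386352539, 49.94009017944336), 80.63648223876953)
top 0.105 67 [ 0.59   -0.0993  0.1148] ((590.11669921875, -99.90895080566406), (12.138269424438477, 29.549976348876953), 82.19705200195312)
top handle 58 ((554.1060180664062, 272.4486999511719), (19.015548706054688, 13.67495059967041), 26.351842880249023)
scene 0.012 1386 [ 0.6011 -0.1152  0.0203] ((590.21337890625, -115.3871078491211), (229.90939331054688, 75.12286376953125), 81.2503890991211)
scene 0.065 465 [ 0.595  -0.1233  0.0731] ((590.9390258789062, -107.35911560058594), (121.321533203125, 53.603729248046875), 81.7172622680664)
scene 0.08 320 [ 0.5987 -0.0776  0.0846] ((595.394287109375, -78.89959716796875), (56.4876823425293, 55.373741149902344), 81.05205535888672)
scene 0.105 70 [ 0.595  -0.1011  0.1135] ((593.2490844726562, -101.24678039550781), (12.130992889404297, 32.2125358581543), 80.81236267089844)
scene handle 107 ((558.986083984375, 272.2026672363281), (24.853160858154297, 15.553570747375488), 27.220212936401367)
t 5.7333 tcp [0.5557 0.2718 0.2186] head 26.131065844718865 ->shift [ 0.0017 -0.0006  0.1046] yaw -0.06893415528114133
F [-0.0946 -0.4508  1.4742] open 0.04276742754240911 gf 0.0 q6 1.514807261869975
```

View pics/c3.png

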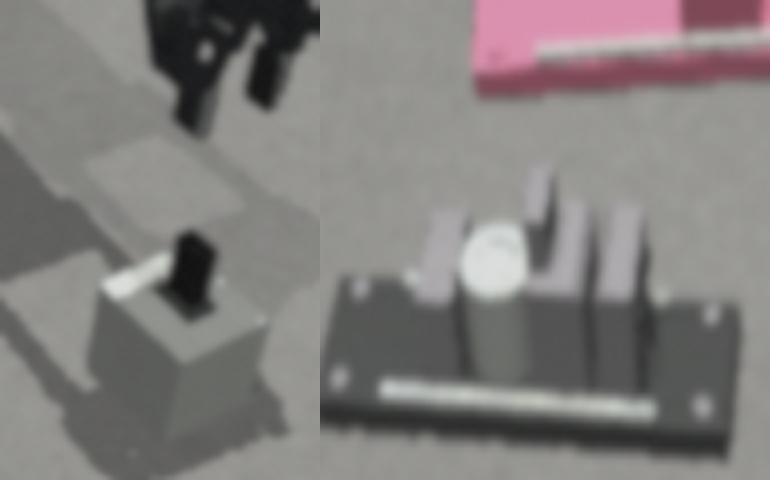

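The picture shows the arm above the handle (left, at (195,265)) and the gap open (right, at (590,290)). The tab moved 6 mm, so the gap is about 7 mm. I descend onto the handle.

Call:
carry_out([
  [0.001, -0.001, 0.03],
  [0.001, -0.001, 0.06],
  [0.001, -0.001, 0.09],
  [0.001, -0.001, 0.11],
  [0.001, -0.001, 0.12],
  [0.001, -0.001, 0.126],
  [0.001, -0.001, 0.126],
  [0.001, -0.001, 0.126],
], yaw=[0, 0, 0, 0, 0, 0, 0, 0], gripper=[0, 0, 0, 0, 0, 0, 0, 0])

```text
time_s: 6.4
tcp_pos: [0.5565, 0.2746, 0.0943]
eef_rot: [-0.0, 0.974, 0.227, 0.001]
force: [0.2, 0.3, 0.5]
opening: 0.0429
gripper_force: 0.0
```

```bash
python3 - <<'E'
from h import *
go([.557,.273,.092],26.2)
E
```

```text
t 6.4 tcp [0.5565 0.2746 0.0943] head 26.221207654365024 ->shift [-0.0002  0.0017  0.0023] yaw 0.02120765436501415
F [0.198  0.2761 0.4607] open 0.04291205321603546 gf 0.0 q6 1.5167750615015982
```

Call:
carry_out([
  [0, 0.001, 0.002],
  [0, 0.001, 0.002],
  [0, 0.001, 0.002],
  [0, 0.001, 0.002],
  [0, 0.001, 0.002],
  [0, 0.001, 0.002],
  [0, 0.001, 0.002],
  [0, 0.001, 0.002],
], yaw=[0, 0, 0, 0, 0, 0, 0, 0], gripper=[-1, -1, -1, -1, -1, -1, -1, -1], squeeze=60)

```text
time_s: 7.07
tcp_pos: [0.5569, 0.274, 0.0922]
eef_rot: [0.0, 0.974, 0.227, 0.001]
force: [1.2, -1.5, 5.1]
opening: 0.0133
gripper_force: 62.2
```

Call:
carry_out([
  [0, 0, -0.01],
  [0, 0, -0.03],
  [0, 0, -0.06],
  [0, 0, -0.09],
  [0, 0, -0.11],
  [0, 0, -0.12],
  [0, 0, -0.12],
], yaw=[0, 0, 0, 0, 0, 0, 0], gripper=[-1, -1, -1, -1, -1, -1, -1])

```text
time_s: 7.65
tcp_pos: [0.5567, 0.2746, 0.2138]
eef_rot: [-0.001, 0.974, 0.227, 0.002]
force: [-0.0, -1.6, -0.8]
opening: 0.013
gripper_force: 61.4
```

```bash
python3 - <<'E'
from h import *
# mouth from end plate; frame centre and yaw averaged from both cameras
go([.594,-.074,.21],-8.6)
E
```

```text
t 7.65 tcp [0.5567 0.2746 0.2138] head 26.287887464697423 ->shift [-0.1209  0.3291  0.0032] yaw 34.88788746469743
F [-0.0084 -1.6288 -0.7573] open 0.013032272459941012 gf 61.35908603668213 q6 1.5152666498234313
```

Call:
carry_out([
  [-0.121, 0.329, 0],
  [-0.121, 0.329, 0],
  [-0.121, 0.329, 0],
  [-0.121, 0.329, 0],
  [-0.121, 0.329, 0],
  [-0.121, 0.329, 0],
  [-0.121, 0.329, 0],
  [-0.121, 0.329, 0],
  [-0.121, 0.329, 0],
  [-0.121, 0.329, 0],
  [-0.121, 0.329, 0],
  [-0.121, 0.329, 0],
], yaw=[35, 35, 35, 35, 35, 35, 35, 35, 35, 35, 35, 35], gripper=[-1, -1, -1, -1, -1, -1, -1, -1, -1, -1, -1, -1])

```text
time_s: 8.65
tcp_pos: [0.5927, -0.0737, 0.209]
eef_rot: [-0.001, 0.997, -0.076, -0.001]
force: [-0.3, 0.0, -0.6]
opening: 0.0134
gripper_force: 61.4
```

Call:
carry_out([
  [0, 0, 0],
  [0, 0, 0],
  [0, 0, 0],
], yaw=[0, 0, 0], gripper=[-1, -1, -1])

```text
time_s: 8.9
tcp_pos: [0.5932, -0.0734, 0.2107]
eef_rot: [-0.0, 0.997, -0.075, -0.0]
force: [-0.2, -1.3, -0.5]
opening: 0.0132
gripper_force: 61.4
```

```bash
python3 - <<'E'
from h import *
go([.5947,-.074,.155],-8.6)
b=save('scene','s4');a=save('top','t4')
cv2.imwrite('pics/c4.png',cv2.resize(b['img'][150:260,215:345],None,fx=5,fy=5,interpolation=cv2.INTER_CUBIC))
E
```

```text
t 8.9 tcp [ 0.5932 -0.0734  0.2107] head -8.632699271371347 ->shift [0.0016 0.0004 0.0557] yaw -0.03269927137134232
F [-0.2094 -1.2626 -0.5302] open 0.013195446647229101 gf 61.42496109008789 q6 1.5413811691401629
```

View pics/c4.png

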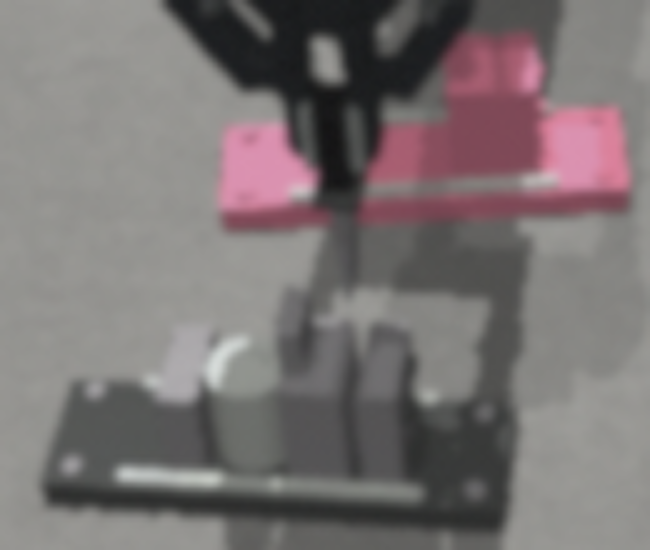

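The blade hangs straight at crop (345,260), above the gap at (352,400). I lower the point just past the chamfers.

Call:
carry_out([
  [0.001, 0, 0.015],
  [0.001, 0, 0.03],
  [0.001, 0, 0.038],
  [0.001, 0, 0.044],
  [0.001, 0, 0.049],
  [0.001, 0, 0.053],
  [0.001, 0, 0.056],
  [0.001, 0, 0.058],
], yaw=[0, 0, 0, 0, 0, 0, 0, 0], gripper=[-1, -1, -1, -1, -1, -1, -1, -1])

```text
time_s: 9.67
tcp_pos: [0.5943, -0.0748, 0.1528]
eef_rot: [0.0, 0.997, -0.076, 0.0]
force: [0.4, 0.3, -1.3]
opening: 0.0133
gripper_force: 61.4
```

Call:
carry_out([
  [0, 0, 0.002],
  [0, 0, 0.004],
  [0, 0, 0.004],
], yaw=[0, 0, 0], gripper=[-1, -1, -1])

```text
time_s: 9.92
tcp_pos: [0.5941, -0.0748, 0.1485]
eef_rot: [-0.0, 0.997, -0.076, -0.0]
force: [-0.2, -1.0, -2.0]
opening: 0.013
gripper_force: 61.4
```

The point is 15 mm below the plates' top with no contact. I continue in small steps.

Call:
carry_out([
  [0, 0, 0.002],
  [0, 0, 0.004],
  [0, 0, 0.006],
  [0, 0, 0.008],
  [0, 0, 0.01],
  [0, 0, 0.01],
], yaw=[0, 0, 0, 0, 0, 0], gripper=[-1, -1, -1, -1, -1, -1])

```text
time_s: 10.42
tcp_pos: [0.594, -0.0749, 0.1381]
eef_rot: [0.0, 0.997, -0.076, -0.0]
force: [-0.2, -1.5, -1.5]
opening: 0.0131
gripper_force: 61.4
```

Call:
carry_out([
  [0, 0, 0.001],
  [0, 0, 0.002],
  [0, 0, 0.003],
  [0, 0, 0.003],
], yaw=[0, 0, 0, 0], gripper=[-1, -1, -1, -1])

```text
time_s: 10.75
tcp_pos: [0.5942, -0.0751, 0.1357]
eef_rot: [0.0, 0.997, -0.076, 0.0]
force: [-0.1, -1.3, -1.9]
opening: 0.0132
gripper_force: 61.3
```

Call:
carry_out([
  [0, 0, 0.001],
  [0, 0, 0.002],
  [0, 0, 0.003],
  [0, 0, 0.003],
], yaw=[0, 0, 0, 0], gripper=[-1, -1, -1, -1])

```text
time_s: 11.08
tcp_pos: [0.5942, -0.0751, 0.1326]
eef_rot: [0.0, 0.997, -0.076, 0.0]
force: [-0.5, -3.3, -0.8]
opening: 0.0133
gripper_force: 61.4
```

Call:
carry_out([
  [0, 0, 0.001],
  [0, 0, 0.002],
  [0, 0, 0.002],
], yaw=[0, 0, 0], gripper=[-1, -1, -1])

```text
time_s: 11.33
tcp_pos: [0.5942, -0.0752, 0.1308]
eef_rot: [0.0, 0.997, -0.076, 0.0]
force: [-0.3, -3.9, 0.9]
opening: 0.013
gripper_force: 61.5
```

The end plate touches first, with −3.9 N along y. I shift about 1 mm towards the jaw to centre.

Call:
carry_out([
  [0, 0.0005, 0],
  [0, 0.001, 0],
  [0, 0.001, 0],
], yaw=[0, 0, 0], gripper=[-1, -1, -1])

```text
time_s: 11.58
tcp_pos: [0.5942, -0.0754, 0.1308]
eef_rot: [-0.0, 0.997, -0.076, 0.0]
force: [-0.3, -1.7, 2.2]
opening: 0.0133
gripper_force: 61.8
```

Call:
carry_out([
  [0, 0, 0.001],
  [0, 0, 0.002],
  [0, 0, 0.002],
], yaw=[0, 0, 0], gripper=[-1, -1, -1])

```text
time_s: 11.83
tcp_pos: [0.5943, -0.0755, 0.1295]
eef_rot: [-0.0, 0.997, -0.076, 0.001]
force: [-0.7, -1.4, 4.0]
opening: 0.013
gripper_force: 62.4
```

Call:
carry_out([
  [0, 0, 0.001],
  [0, 0, 0.002],
  [0, 0, 0.002],
  [0, 0, 0.002],
], yaw=[0, 0, 0, 0], gripper=[-1, -1, -1, -1])

```text
time_s: 12.17
tcp_pos: [0.5945, -0.0755, 0.1286]
eef_rot: [-0.0, 0.997, -0.076, 0.001]
force: [-1.0, -0.7, 8.8]
opening: 0.0131
gripper_force: 63.0
```

Call:
carry_out([
  [0, 0, 0.001],
  [0, 0, 0.001],
  [0, 0, 0.001],
], yaw=[0, 0, 0], gripper=[-1, -1, -1])

```text
time_s: 12.42
tcp_pos: [0.5946, -0.0755, 0.1282]
eef_rot: [-0.0, 0.997, -0.076, 0.002]
force: [-1.7, -1.1, 10.7]
opening: 0.0135
gripper_force: 63.4
```

Call:
carry_out([
  [0, 0, 0.001],
  [0, 0, 0.001],
  [0, 0, 0.001],
  [0, 0, 0.001],
], yaw=[0, 0, 0, 0], gripper=[-1, -1, -1, -1])

```text
time_s: 12.75
tcp_pos: [0.5947, -0.0756, 0.1278]
eef_rot: [-0.0, 0.997, -0.076, 0.002]
force: [-2.2, -0.4, 12.3]
opening: 0.0129
gripper_force: 63.7
```

```bash
python3 - <<'E'
from h import *
go([.5947,-.074,.128],-8.6)
b=save('scene','s5')
print(observe()['ft_torque'],R.from_quat(np.roll(observe()['eef_rot'],-1)).as_matrix()[:,2])
cv2.imwrite('pics/c5.png',cv2.resize(b['img'][170:260,215:325],None,fx=6,fy=6,interpolation=cv2.INTER_CUBIC))
E
```

```text
t 12.75 tcp [ 0.5947 -0.0756  0.1278] head -8.716428714507334 ->shift [-0.0003 -0.0016 -0.0002] yaw -0.11642871450732173
F [-2.1925 -0.388  12.3065] open 0.01293553988724579 gf 63.706040382385254 q6 1.5395521139192627
[-0.1884  0.6173  0.0097] [ 0.0037 -0.0002 -1.    ]
```

View pics/c5.png

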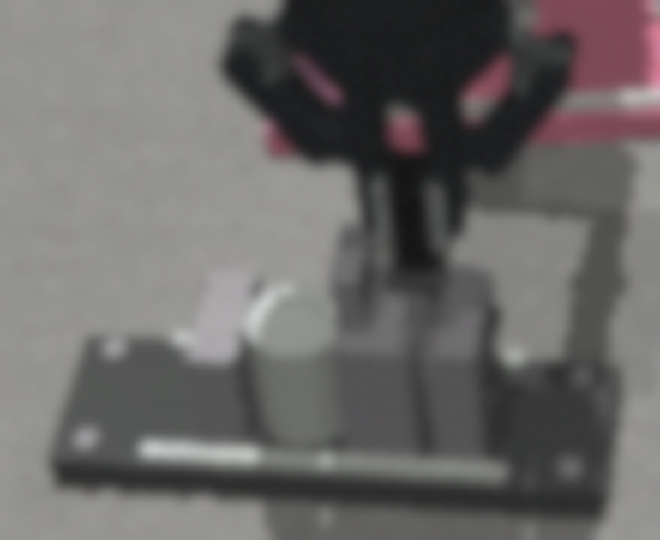

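The blade stands upright in the gap at crop (415,300), about 36 mm deep, with a drag of about 13 N and balanced side forces. The handle is still gripped, so I hand in.

```bash
python3 -c "
from h import *
print(close_job())"
```

```text
the job is handed in; nothing more can be done
None
```

I shut the jaw on the bush against the anvil with a 26 N push. The feeler gauge is in the gap, snug about 36 mm deep with about 13 N of drag, and still held by its handle. The job is handed in at 12.8 s, with no verdict returned.

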